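# Angle a bar past the post into its marking-out nest

## Robot

A 7-joint arm with a two-finger parallel gripper is mounted at the origin on a cart in front of the work surface, level with it; the furniture and walls round the work are solid. World frame = base frame: x ahead of the robot, y to its left, z up, the work surface at z = 0. Lengths are in m, angles in rad, forces in N, time in s.
With the tool pointing down it reaches from about 0.425 to 0.975 m from the base axis. Payload 16.7 kg.
Tool frame: the origin (TCP) lies where the fingers leave the gripper's body, on its centre line; the fingertips stand 73 mm ahead of it and the grasp point (between the pads) lies 54 mm ahead of it; z points along the fingers, y is the line along which they close (so a half turn about z gives the same grasp; the last joint's range is limited). The gripper opens to 85 mm and grips with 20 to 120 N. Pads are 22 mm wide; open, the fingers measure 114 mm over their backs; the gripper's body (76 mm by 85 mm) begins 54 mm behind the grasp point. The pads swing forward as they close: fully open they stand 13 mm farther back than shut.
Start: joints at [-1.329, 0.426, 0.074, 1.606, -0.034, 1.111, -0.067], TCP at [0.257, 0.624, 0.304] pointing down, gripper open.
Joint ranges: [-2.85, 2.85], [-0.5, 2.14], [-1.23, 1.37], [0.21, 2.46], [-1.02, 4.16], [0.16, 2.05], [-2.73, 2.73]. Speed limits (rad/s): [1.89, 1.89, 2.39, 2.39, 3.01, 3.01, 3.01].

## Interface

Orientations are given as a unit quaternion [x, y, z, w].
In Python, from bench import bot, cams gives the robot as it stands.
- The arm moves only by the tool apply_moves, never from a script. Its argument "steps" is a list of rows, each an object of numbers: "tx", "ty", "tz": the shift along the tool's x, y, z in mm; "ax", "ay", "az": the turn, a rotation vector about the tool's x, y, z in degrees; "claw": the opening in per cent of the stroke, from 0 (shut) to 100 (fully open). In form: [{"tx": .., "ty": .., "tz": .., "ax": .., "ay": .., "az": .., "claw": ..}, ...]. A call has 1 to 12 rows; each row shifts and turns the commanded pose from where the row before left it, along the tool's axes as they then stand; what a row does not reach is not made up. A row lasts 1/10 s, in which the tool goes at most 50 mm and 8.59 degrees, less where a joint would pass 70% of its speed; a pose out of reach is approached as far as the arm can. A call with a gripper value outside its range is refused whole. The fingers move at their own pace and stop on an object; "force" is the grip in N (left out, the last holds). Time passes only in rows, so rows that do not move let the fingers close. It gives the time, the measured TCP pose, the force, the opening and the grip force at its end, in the units of the state.
- bot.sense(): the state, without advancing time (a new reading comes with each control period).
- cams.get_image(name): name is "side" or "top"; returns the picture (420x560x3 uint8, red, green, blue); there is no depth.
- cams.camera_info(name): a dict with "fx", "fy", "cx", "cy" (pixels), "dist_coeffs" ([k1, k2, p1, p2, k3] as OpenCV has them; the pictures are not rectified), "R" (3x3) and "t" (3): a world point X has camera coordinates R X + t. Camera axes: x right, y down, z forward; pixel columns grow to the right and rows downward; lengths in m; the calibration is good to about 2 mm. A picture is of the moment at which its call begins. camera_info takes no time and is no camera call.
- bot.hand_in(): hands the job in; it is judged then, once.
The state is a dict: "time": time; "q": joint angles; "joint_vel": joint speeds; "effort": joint torques, N m; "tcp_pos": TCP position; "orientation": TCP orientation; "ft_force": force on the tool from outside, world axes, zero at the start; "torque": the same for the moment, N m; "gripper_width": finger opening in m; "grip_force": force on a finger pad.
Only numpy, scipy, OpenCV 4.12 (cv2) and the standard library are available. Lean on these libraries where they do the work, as an engineer would, in place of code of your own. Each camera call takes 0.05 s, during which the arm holds its last target. There are 200 camera calls.

## Task

Push the aluminium bar along the bench into the three-railed nest: angle its left end in behind the post first, then push the right end in, until the bar lies flat along the nest's back rail. Only push it with the fingertips, gently; never lift or pinch it, and leave the ring, tin, bush and spring around it where they stand.

Things in the scene. Friction and masses are not known exactly. Their poses are not given: they have to be found in the camera images.
- nest: U-shaped nest of three flat steel rails bolted to the bench (it cannot move), open towards the robot, no floor. Rails 20 mm wide, 22 mm high (bolt heads to 25 mm). Origin: middle of the back rail's inner face, at bench height; x points into the nest (from the open mouth towards the back rail), y to the nest's left. The side rails' inner faces are at y = +92 and -92 mm and run from x = -75 mm (the mouth) to 0.
- post: Fixed upright steel post, 24 mm diameter, 30 mm high, standing in the nest's mouth near its left rail; origin at the centre of its foot, axes parallel to the nest's. Its centre is 74 to 78 mm in front of the back rail's inner face; the clear mouth between it and the right rail is 143 to 150 mm, too narrow for the bar broadside.
- bar_center (a point): Centre (half-way up, 12.5 mm above its underside) of the loose aluminium bar, 160 mm long, 22 mm wide, 25 mm high, about 0.17 to 0.38 kg, lying flat in front of the nest. Its long axis is y, which points to its left end; x points across it, away from the robot; z up.
- bar_left (a point): Centre of the bar's left end face (80 mm from the bar's centre; the end with one large hole in the top).
- bar_right (a point): Centre of the bar's right end face (80 mm from the bar's centre; the end with two small holes).
- locating_ring: Bystander: loose steel ring, 70 mm diameter, 13 mm high, lying to the right of the nest; origin at the centre of its underside.
- grease_tin: Bystander: loose yellow round tin, 68 mm diameter, 45 mm high, to the right, nearer the robot; origin at the centre of its underside.
- guide_bush: Bystander: loose steel bush standing on its flange, 39 mm diameter, 46 mm high, to the left near the robot; origin at the centre of its underside.
- die_spring: Bystander: loose blue coil spring standing upright, 22 mm diameter, 42 mm high, just behind the nest's back rail; origin at the centre of its underside.
- bar: The same bar; origin at the centre of its underside, axes as for bar_center.

How it is judged:
By the outcome, as a careful person would: the job done as asked, in the order asked, and still so for the second after the job is handed in, with the robot touching nothing.
It also fails if it takes over 72 s, if anything falls off the work surface, if the arm or the gripper's body presses on something with over 40 N, if the wrist force passes 120 N, or if a joint passes its speed limit or range.

## Working session

There is one attempt and no reset: what is moved stays moved. The work goes in short steps, Python scripts to look and compute and a tool call to move; the robot and the scene stay as the last step left them, time stands still between calls to the robot, and variables do not carry over. Pictures are saved under pics/ and viewed, at most 10 in all, crops included, and the job is handed in when it is done.

Besides the shell and the picture viewer there is one more tool, called after "Emit:" by a JSON object that holds its "name" and its "arguments", one argument or row to a line. apply_moves: Moves the arm, as the interface text tells. Its arguments: {"type":"object","properties":{"steps":{"type":"array","items":{"type":"object","properties":{"tx":{"type":"number"},"ty":{"type":"number"},"tz":{"type":"number"},"ax":{"type":"number"},"ay":{"type":"number"},"az":{"type":"number"},"claw":{"type":"number"}}}},"force":{"type":"number"}},"required":["steps"]}

```bash
mkdir -p pics; cat > h.py <<'E'
import numpy as np, cv2
from bench import bot, cams
def snap(cam,name,crop=None,s=1):
    im=cams.get_image(cam)[:,:,::-1].copy(); cv2.imwrite(f'pics/{name}_full.png',im)
    if crop: x0,y0,x1,y1=crop; im=im[y0:y1,x0:x1]
    if s!=1: im=cv2.resize(im,None,fx=s,fy=s,interpolation=cv2.INTER_CUBIC)
    cv2.imwrite(f'pics/{name}.png',im)
def px2w(cam,uv,z):
    c=cams.camera_info(cam);K=np.array([[c['fx'],0,c['cx']],[0,c['fy'],c['cy']],[0,0,1]])
    R=np.array(c['R']);t=np.array(c['t'])
    p=cv2.undistortPoints(np.array([[uv]],float),K,np.array(c['dist_coeffs']))[0,0]
    d=R.T@np.array([p[0],p[1],1]);o=-R.T@t
    return o+d*(z-o[2])/d[2]
def w2px(cam,X):
    c=cams.camera_info(cam);K=np.array([[c['fx'],0,c['cx']],[0,c['fy'],c['cy']],[0,0,1]])
    return cv2.projectPoints(np.array([X],float),cv2.Rodrigues(np.array(c['R']))[0],np.array(c['t']),K,np.array(c['dist_coeffs']))[0][0,0]
E
python3 - <<'E'
from h import *
s=bot.sense();print(s)
for c in('top','side'):
    i=cams.camera_info(c);print(c,-np.array(i['R']).T@np.array(i['t']),i['fx'],i['R'])
snap('top','t0',None,1.4);snap('side','s0',None,1.4)
E
```

```text
{'time': 0.0, 'q': array([-1.32947581,  0.42674733,  0.07382131,  1.60662185, -0.03407473,
        1.11080919, -0.06706708]), 'joint_vel': array([ 0.00234523, -0.00040493, -0.00179796, -0.00157615, -0.00042895,
       -0.00103447,  0.00124575]), 'effort': array([-9.99044933e-04, -9.49837089e+01,  3.76000687e+00, -4.63530636e+01,
        1.91169837e-02,  9.96019720e-03, -7.51269681e-06]), 'tcp_pos': array([0.25702623, 0.62379864, 0.30319289]), 'orientation': array([ 1.94149844e-01,  9.80971660e-01, -6.59489294e-04, -7.45792196e-05]), 'ft_force': array([ 0.03862659, -0.89768124, -0.49898814]), 'torque': array([-0.0269846 ,  0.04172159,  0.01250582]), 'grip_force': 0.0, 'gripper_width': 0.08554846855459823}
top [ 0.34720454 -0.15589697  1.40202323] 516.7633512711209 [[-0.00579838 -0.99975298 -0.02145592]
 [-0.986172    0.00927071 -0.16546553]
 [ 0.16562357  0.02019979 -0.98598215]]
side [0.38350744 0.76712972 0.43740027] 408.5527857559442 [[-0.97422888 -0.22521153  0.01256437]
 [-0.10049668  0.3835152  -0.91805038]
 [ 0.20193691 -0.89565387 -0.39626459]]
```

View pics/t0.png

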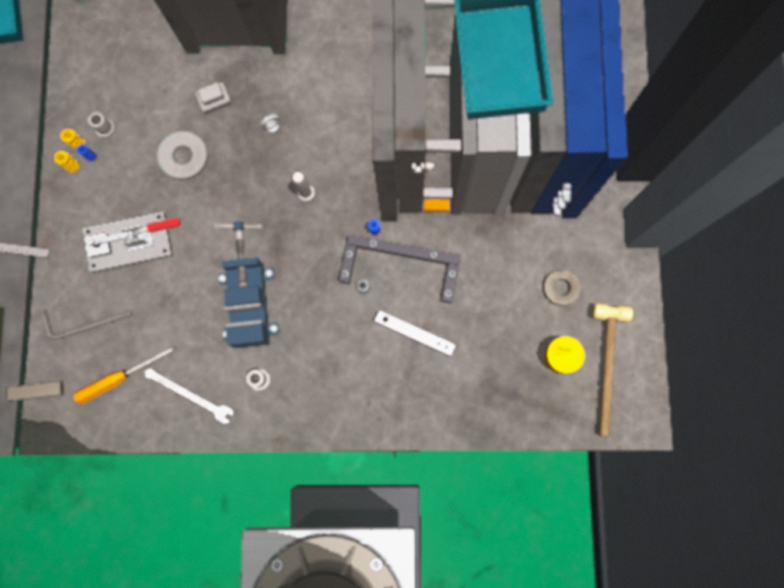

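View pics/s0.png

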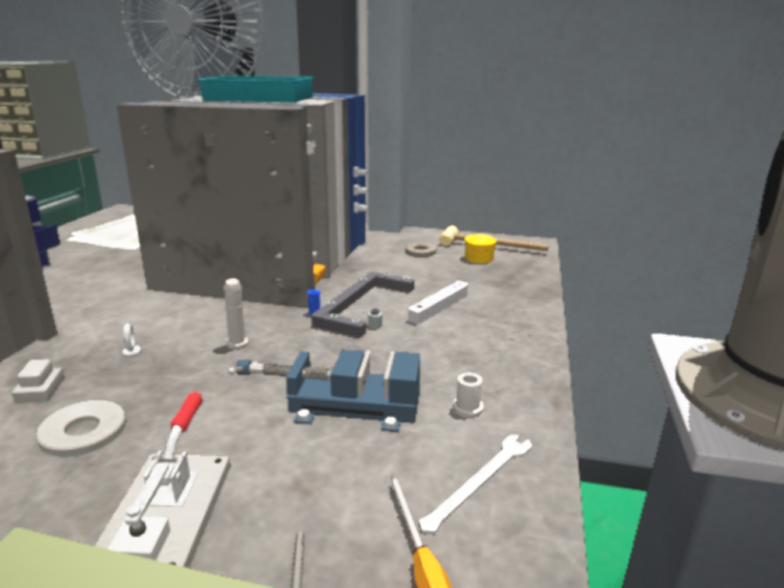

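Top view (1.4×): nest spans roughly (340–460, 237–300), post at (363,286), bar from (378,318) to (453,349). Next, an enlarged crop.

```bash
python3 - <<'E'
import cv2
im=cv2.imread('pics/t0_full.png')[160:260,230:340]
im=cv2.resize(im,None,fx=6,fy=6,interpolation=cv2.INTER_CUBIC)
cv2.imwrite('pics/c0.png',im)
E
```

```text
(no output)
```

View pics/c0.png

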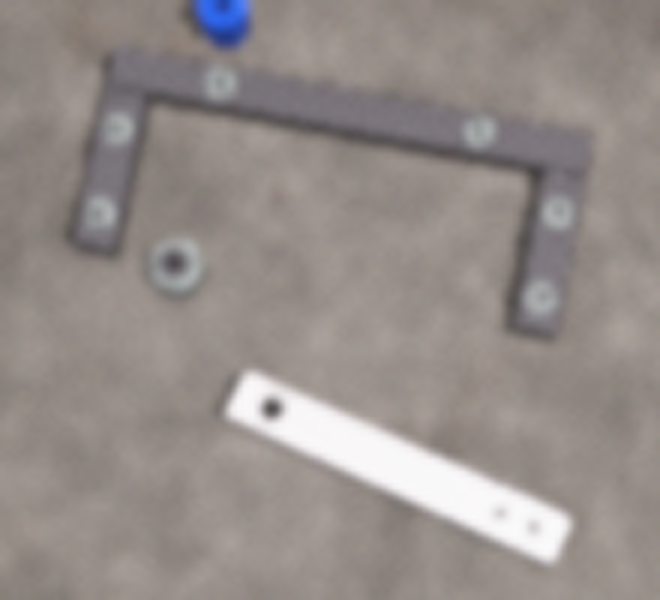

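Crop (6×, offset 230,160): nest inner back corners (148,97) and (538,168); post top (175,263); bar top corners (245,372), (228,412), (573,520), (553,563).

```bash
python3 - <<'E'
from h import *
f=lambda u,v,z:px2w('top',(230+(u+.5)/6-.5,160+(v+.5)/6-.5),z)
L,R=f(148,97,.022),f(538,168,.022)
ex=None
y=(L-R)[:2];print('len',np.linalg.norm(y));y/=np.linalg.norm(y)
x=np.array([y[1],-y[0]]);o=(L+R)[:2]/2
print('nest',o,'yaw',np.degrees(np.arctan2(x[1],x[0])))
T=lambda p:((p[:2]-o)@x*1e3,(p[:2]-o)@y*1e3)
print('post',f(175,263,.03),T(f(175,263,.03)))
c=[f(*q,.025) for q in((245,372),(228,412),(573,520),(553,563))]
l=(c[0]+c[1])/2;r=(c[2]+c[3])/2
print('bar L',l,T(l),'R',r,T(r),np.linalg.norm(l-r),'yaw',np.degrees(np.arctan2(*(-(l-r)[:2]*[1,-1])[[0,1]])))
for n,p in(('mouthL',(118,252)),('mouthR',(510,325))):print(n,T(f(*p,.022)))
s=px2w('top',(373/1.4,227/1.4),.042);print('spring',s,T(s));
for p,z in(((258,379),.046),((566,355),.045),((562,288),.013)):q=px2w('top',(p[0]/1.4,p[1]/1.4),z);print(q,T(q))
E
```

```text
len 0.18093693725936758
nest [ 0.66579274 -0.14002836] yaw -11.171434285693307
post [ 0.6044952  -0.06428324  0.03      ] (np.float64(-74.81132009958593), np.float64(62.43378168809207))
bar L [ 0.54626715 -0.09169292  0.025     ] (np.float64(-126.62556228647068), np.float64(24.262060379543573)) R [ 0.47793944 -0.2367062   0.025     ] (np.float64(-165.56295534946602), np.float64(-131.2416623337422)) 0.1603044863883499 yaw -25.228989640507294
mouthL (np.float64(-73.2333447397003), np.float64(89.67712273414925))
mouthR (np.float64(-73.48770390727215), np.float64(-90.86141801945583))
spring [ 0.71598077 -0.08578112  0.042     ] (np.float64(38.72691951570974), np.float64(62.94304714512534))
[0.42426306 0.12920316 0.046     ] (np.float64(-289.115472134528), np.float64(217.33486106360843))
[ 0.46489219 -0.44551245  0.045     ] (np.float64(-137.9077687066345), np.float64(-338.6192686540683))
[ 0.5974713  -0.45057278  0.013     ] (np.float64(-6.860362574566971), np.float64(-317.8971409539635))
```

```bash
cat >> h.py <<'E'
O=np.array([.6658,-.1400]);NY=np.radians(-11.17)
X=np.array([np.cos(NY),np.sin(NY)]);Y=np.array([-X[1],X[0]])
def n2w(p):return O+(p[0]*X+p[1]*Y)/1e3
def w2n(p):return np.array([(np.array(p[:2])-O)@X,(np.array(p[:2])-O)@Y])*1e3
from scipy.spatial.transform import Rotation as Ro
def tool():
    s=bot.sense();M=Ro.from_quat(s['orientation']).as_matrix();return s,M
def need(pn,z,theta):
    "shift in present tool axes (mm) to nest point pn, height z; turn deg to make tool y at tilt theta"
    s,M=tool();p=np.array([*n2w(pn),z]);d=M.T@(p-s['tcp_pos'])*1e3
    ang=np.degrees(np.arctan2(M[1,1],M[0,1]));
    want=90+np.degrees(NY)-theta
    print('t',round(s['time'],2),'at nest',w2n(s['tcp_pos']).round(1),'z',s['tcp_pos'][2].round(4),'tilt',round(90+np.degrees(NY)-ang,1),'toolz',M[:,2].round(3),'F',s['ft_force'].round(1),'w',round(s['gripper_width'],3));print(' shift',d.round(1),'az',round(ang-want,1))
def barpt(C,theta,along,behind):
    "nest point"
    t=np.radians(theta);a=np.array([np.sin(t),np.cos(t)]);n=np.array([a[1],-a[0]]);return np.array(C)+along*a-behind*n
E
python3 - <<'E'
from h import *
C=(-146.1,-53.5);p=barpt(C,14.06,0,40);print(p,n2w(p))
need(w2n((.46,.25)),.2,14); need(p,.16,14)
E
```

```text
[-184.90167417  -43.78248584] [ 0.4759194  -0.14713382]
t 0.1 at nest [-549.   670.2] z 0.3033 tilt 11.2 toolz [-0.    -0.001 -1.   ] F [-0.1  0.5 -0.7] w 0.085
 shift [-330.1 -268.2  103.6] az 2.8
t 0.1 at nest [-549.   670.2] z 0.3033 tilt 11.2 toolz [-0.    -0.001 -1.   ] F [-0.1  0.5 -0.7] w 0.085
 shift [-496.1 -629.3  144.1] az 2.8
```

Emit:
{"name": "apply_moves", "arguments": {
  "steps": [
    {"tx": -33,"ty": -27,"tz": 8,"claw": 45},
    {"tx": -33,"ty": -27,"tz": 8},
    {"tx": -33,"ty": -27,"tz": 8},
    {"tx": -33,"ty": -27,"tz": 8},
    {"tx": -33,"ty": -27,"tz": 8},
    {"tx": -33,"ty": -27,"tz": 8},
    {"tx": -33,"ty": -27,"tz": 8},
    {"tx": -33,"ty": -27,"tz": 8},
    {"tx": -33,"ty": -27,"tz": 8},
    {"tx": -33,"ty": -27,"tz": 8},
    {"az": 3}
  ]
}}

```text
invalid input
```

```bash
python3 - <<'E'
from h import *
need((-184.9,-43.8),.12,14)
E
```

```text
t 0.1 at nest [-549.   670.2] z 0.3033 tilt 11.2 toolz [-0.    -0.001 -1.   ] F [-0.1  0.5 -0.7] w 0.085
 shift [-496.1 -629.2  184.1] az 2.8
```

Emit:
{"name": "apply_moves", "arguments": {
  "steps": [
    {"tx": -33,"ty": -27,"tz": 8,"ax": 0,"ay": 0,"az": 0.3,"claw": 45},
    {"tx": -33,"ty": -27,"tz": 8,"ax": 0,"ay": 0,"az": 0.3,"claw": 45},
    {"tx": -33,"ty": -27,"tz": 8,"ax": 0,"ay": 0,"az": 0.3,"claw": 45},
    {"tx": -33,"ty": -27,"tz": 8,"ax": 0,"ay": 0,"az": 0.3,"claw": 45},
    {"tx": -33,"ty": -27,"tz": 8,"ax": 0,"ay": 0,"az": 0.3,"claw": 45},
    {"tx": -33,"ty": -27,"tz": 8,"ax": 0,"ay": 0,"az": 0.3,"claw": 45},
    {"tx": -33,"ty": -27,"tz": 8,"ax": 0,"ay": 0,"az": 0.3,"claw": 45},
    {"tx": -33,"ty": -27,"tz": 8,"ax": 0,"ay": 0,"az": 0.3,"claw": 45},
    {"tx": -33,"ty": -27,"tz": 8,"ax": 0,"ay": 0,"az": 0.3,"claw": 45},
    {"tx": -33,"ty": -27,"tz": 8,"ax": 0,"ay": 0,"az": 0.3,"claw": 45},
    {"tx": 0,"ty": 0,"tz": 0,"ax": 0,"ay": 0,"az": 0,"claw": 45}
  ]
}}

```text
time: 1.2
tcp_pos: [0.4521, 0.2385, 0.223]
orientation: [0.223, 0.975, -0.001, -0.0]
ft_force: [0.5, 2.1, 2.0]
gripper_width: 0.0385
grip_force: 0.0
```

```bash
python3 - <<'E'
from h import *
need((-184.9,-43.8),.12,14)
E
```

```text
t 1.2 at nest [-283.   329.9] z 0.223 tilt 14.6 toolz [-0.001 -0.002 -1.   ] F [0.5 2.1 2. ] w 0.039
 shift [-189.2 -336.6  104. ] az -0.6
```

Emit:
{"name": "apply_moves", "arguments": {
  "steps": [
    {"tx": -21,"ty": -37,"tz": 8,"ax": 0,"ay": 0,"az": 0,"claw": 45},
    {"tx": -21,"ty": -37,"tz": 8,"ax": 0,"ay": 0,"az": 0,"claw": 45},
    {"tx": -21,"ty": -37,"tz": 8,"ax": 0,"ay": 0,"az": 0,"claw": 45},
    {"tx": -21,"ty": -37,"tz": 8,"ax": 0,"ay": 0,"az": 0,"claw": 45},
    {"tx": -21,"ty": -37,"tz": 8,"ax": 0,"ay": 0,"az": 0,"claw": 45},
    {"tx": -21,"ty": -37,"tz": 8,"ax": 0,"ay": 0,"az": 0,"claw": 45},
    {"tx": -21,"ty": -37,"tz": 8,"ax": 0,"ay": 0,"az": 0,"claw": 45},
    {"tx": -21,"ty": -37,"tz": 8,"ax": 0,"ay": 0,"az": 0,"claw": 45},
    {"tx": -21,"ty": -37,"tz": 8,"ax": 0,"ay": 0,"az": 0,"claw": 45},
    {"tx": 0,"ty": 0,"tz": 0,"ax": 0,"ay": 0,"az": 0,"claw": 45}
  ]
}}

```text
time: 2.2
tcp_pos: [0.4776, -0.1431, 0.1512]
orientation: [0.223, 0.975, -0.001, -0.0]
ft_force: [0.8, 1.8, -0.2]
gripper_width: 0.0382
grip_force: 0.0
```

```bash
python3 - <<'E'
from h import *
need((-184.9,-43.8),.08,14)
snap('side','s1',(160,130,360,260),4)
E
```

```text
t 2.2 at nest [-184.   -39.5] z 0.1512 tilt 14.6 toolz [-0.001 -0.002 -1.   ] F [ 0.8  1.8 -0.2] w 0.038
 shift [-0.2 -4.2 71.2] az -0.6
```

View pics/s1.png

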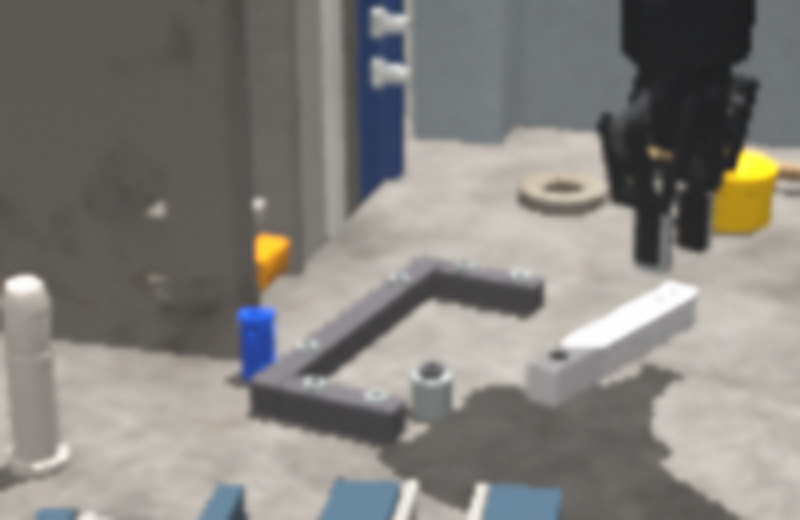

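Side crop (4×, offset 160,130): gripper hangs behind the bar, fingertip bottom at about (653,268), bar unobstructed. I'll check the tip length from that pixel.

```bash
python3 - <<'E'
from h import *
s,M=tool()
for L in(60,65,70,75):
  print(L,[(w2px('side',s['tcp_pos']+M@np.array([x,26,L])/1e3)-[160,130])*4 for x in(-11,11)])
E
```

```text
60 [array([629.2282038 , 247.43627679]), array([660.80791085, 256.40243307])]
65 [array([628.83968065, 255.37882194]), array([660.34828239, 264.43047792])]
70 [array([628.45244112, 263.288926  ]), array([659.89017834, 272.42525099])]
75 [array([628.06648177, 271.16673613]), array([659.43359469, 280.38690579])]
```

Emit:
{"name": "apply_moves", "arguments": {
  "steps": [
    {"tx": 4,"ty": -2,"tz": 20,"ax": 0,"ay": 0,"az": 0,"claw": 45},
    {"tx": 0,"ty": -2,"tz": 20,"ax": 0,"ay": 0,"az": -0.6,"claw": 45},
    {"tx": 0,"ty": 0,"tz": 18,"ax": 0,"ay": 0,"az": 0,"claw": 45},
    {"tx": 0,"ty": 0,"tz": 12,"ax": 0,"ay": 0,"az": 0,"claw": 45},
    {"tx": 0,"ty": 0,"tz": 5,"ax": 0,"ay": 0,"az": 0,"claw": 45},
    {"tx": 0,"ty": 0,"tz": 0,"ax": 0,"ay": 0,"az": 0,"claw": 45}
  ]
}}

```text
time: 2.85
tcp_pos: [0.473, -0.1392, 0.0766]
orientation: [0.214, 0.977, -0.0, -0.0]
ft_force: [-0.3, 0.1, 0.2]
gripper_width: 0.0385
grip_force: 0.0
```

```bash
python3 - <<'E'
from h import *
need((-184.9,-43.8),.076,14)
p=barpt((-107.5,-50.5),28,0,22);print(p);need(p,.076,28)
E
```

```text
t 2.85 at nest [-189.3  -36.6] z 0.0766 tilt 13.6 toolz [-0.001  0.    -1.   ] F [-0.3  0.1  0.2] w 0.039
 shift [-6.  -6.   0.6] az 0.4
[-126.92484704  -40.17162562]
t 2.85 at nest [-189.3  -36.6] z 0.0766 tilt 13.6 toolz [-0.001  0.    -1.   ] F [-0.3  0.1  0.2] w 0.039
 shift [-61.5  11.2   0.6] az 14.4
```

Emit:
{"name": "apply_moves", "arguments": {
  "steps": [
    {"tx": -6,"ty": 0,"tz": 0,"ax": 0,"ay": 0,"az": 0,"claw": 45},
    {"tx": -6,"ty": 0,"tz": 0,"ax": 0,"ay": 0,"az": 0,"claw": 45},
    {"tx": -3,"ty": 0,"tz": 0,"ax": 0,"ay": 0,"az": 0,"claw": 45},
    {"tx": -3,"ty": 0,"tz": 0,"ax": 0,"ay": 0,"az": 0,"claw": 45},
    {"tx": -3,"ty": 0,"tz": 0,"ax": 0,"ay": 0,"az": 0,"claw": 45},
    {"tx": -3,"ty": 0,"tz": 0,"ax": 0,"ay": 0,"az": 0.6,"claw": 45},
    {"tx": -2,"ty": 0.5,"tz": 0,"ax": 0,"ay": 0,"az": 0.7,"claw": 45},
    {"tx": -2,"ty": 0.5,"tz": 0,"ax": 0,"ay": 0,"az": 0.7,"claw": 45},
    {"tx": -2,"ty": 0.5,"tz": 0,"ax": 0,"ay": 0,"az": 0.7,"claw": 45},
    {"tx": -2,"ty": 0.5,"tz": 0,"ax": 0,"ay": 0,"az": 0.7,"claw": 45},
    {"tx": -2,"ty": 0.5,"tz": 0,"ax": 0,"ay": 0,"az": 0.7,"claw": 45},
    {"tx": -2,"ty": 0.5,"tz": 0,"ax": 0,"ay": 0,"az": 0.7,"claw": 45}
  ]
}}

```text
time: 4.05
tcp_pos: [0.5071, -0.1526, 0.0769]
orientation: [0.256, 0.967, -0.0, 0.0]
ft_force: [-0.6, 0.4, -1.1]
gripper_width: 0.0386
grip_force: 0.4
```

```bash
python3 - <<'E'
from h import *
need((-126.9,-40.2),.076,28)
E
```

```text
t 4.05 at nest [-153.3  -43.1] z 0.0769 tilt 18.5 toolz [ 0. -0. -1.] F [-0.6  0.4 -1.1] w 0.039
 shift [-24.1  11.1   0.9] az 9.5
```

Emit:
{"name": "apply_moves", "arguments": {
  "steps": [
    {"tx": -2,"ty": 0.5,"tz": 0,"ax": 0,"ay": 0,"az": 0.9,"claw": 45},
    {"tx": -2,"ty": 0.5,"tz": 0,"ax": 0,"ay": 0,"az": 0.9,"claw": 45},
    {"tx": -2,"ty": 0.5,"tz": 0,"ax": 0,"ay": 0,"az": 0.9,"claw": 45},
    {"tx": -2,"ty": 0.5,"tz": 0,"ax": 0,"ay": 0,"az": 0.9,"claw": 45},
    {"tx": -2,"ty": 0.5,"tz": 0,"ax": 0,"ay": 0,"az": 0.9,"claw": 45},
    {"tx": -2,"ty": 0.5,"tz": 0,"ax": 0,"ay": 0,"az": 0.9,"claw": 45},
    {"tx": -2,"ty": 0.5,"tz": 0,"ax": 0,"ay": 0,"az": 0.9,"claw": 45},
    {"tx": -2,"ty": 0.5,"tz": 0,"ax": 0,"ay": 0,"az": 0.9,"claw": 45},
    {"tx": -2,"ty": 0.5,"tz": 0,"ax": 0,"ay": 0,"az": 0.9,"claw": 45},
    {"tx": -2,"ty": 0.5,"tz": 0,"ax": 0,"ay": 0,"az": 0.9,"claw": 45},
    {"tx": -2,"ty": 0.5,"tz": 0,"ax": 0,"ay": 0,"az": 0,"claw": 45},
    {"tx": -2,"ty": 0.5,"tz": 0,"ax": 0,"ay": 0,"az": 0,"claw": 45}
  ]
}}

```text
time: 5.25
tcp_pos: [0.5302, -0.1612, 0.0769]
orientation: [0.33, 0.944, -0.0, -0.0]
ft_force: [-1.0, -0.2, -0.9]
gripper_width: 0.0381
grip_force: 0.5
```

```bash
python3 - <<'E'
from h import *
need((-126.9,-40.2),.076,28)
snap('top','t2',(230,160,340,260),6)
E
```

```text
t 5.25 at nest [-128.9  -47.1] z 0.0769 tilt 27.4 toolz [-0. -0. -1.] F [-1.  -0.2 -0.9] w 0.038
 shift [1.4 7.1 0.9] az 0.6
```

View pics/t2.png

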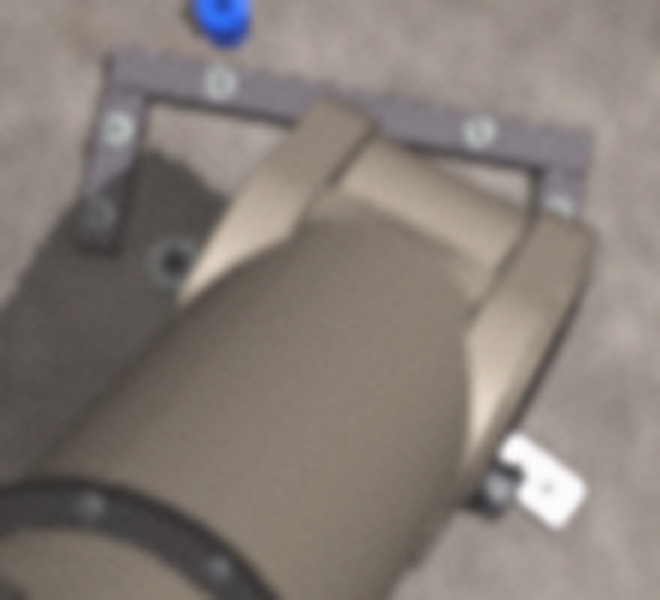

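Arm hides most of the bar; right end top corners visible at about (586,488) and (560,530), front edge back to (517,432).

```bash
cat >> h.py <<'E'
def f(u,v,z):return px2w('top',(230+(u+.5)/6-.5,160+(v+.5)/6-.5),z)
E
python3 - <<'E'
from h import *
a,b,c=[w2n(f(*q,.025)) for q in((586,488),(560,530),(517,432))]
print(a,b,np.linalg.norm(a-b),c);d=c-a;th=np.degrees(np.arctan2(d[0],d[1]));e=a-b;print(th,np.degrees(np.arctan2(-e[1],e[0])))
R=(a+b)/2;th=27.4;C=barpt(R,th,80,0);print('C',C,'L',barpt(R,th,160,0))
s,M=tool();n=np.array([np.cos(np.radians(th)),-np.sin(np.radians(th))])
print('tcp-C along n',(w2n(s['tcp_pos'])-C)@n,'post-C',(np.array([-75.5,63.5])-C)@n)
print('end push pose',barpt(R,th,-45,0)); need(barpt(R,th,-45,0),.13,th)
E
```

```text
[-140.17817885 -137.13867341] [-160.78838778 -129.06438253] 22.135376339013465 [-121.1386163  -102.54700534]
28.828778498535556 21.393344448524648
C [-113.66730053  -62.07629716] L [-76.85131775   8.94893365]
tcp-C along n -20.129774679789296 post-C -23.904668305374933
end push pose [-171.19227363 -173.0532203 ]
t 5.3 at nest [-128.6  -47.2] z 0.077 tilt 27.4 toolz [ 0. -0. -1.] F [-0.4  0.8 -0.3] w 0.038
 shift [ -20.2 -131.3  -53. ] az -0.0
```

Emit:
{"name": "apply_moves", "arguments": {
  "steps": [
    {"tx": -2,"ty": 0,"tz": 0,"ax": 0,"ay": 0,"az": 0.2,"claw": 45},
    {"tx": -2,"ty": 0,"tz": 0,"ax": 0,"ay": 0,"az": 0.2,"claw": 45},
    {"tx": -2,"ty": 0,"tz": 0,"ax": 0,"ay": 0,"az": 0.2,"claw": 45},
    {"tx": 0,"ty": 0,"tz": 0,"ax": 0,"ay": 0,"az": 0,"claw": 45},
    {"tx": 6,"ty": 0,"tz": 0,"ax": 0,"ay": 0,"az": 0,"claw": 45},
    {"tx": 8,"ty": 0,"tz": -10,"ax": 0,"ay": 0,"az": 0,"claw": 45},
    {"tx": 0,"ty": -10,"tz": -25,"ax": 0,"ay": 0,"az": 0,"claw": 20},
    {"tx": -5,"ty": -35,"tz": -20,"ax": 0,"ay": 0,"az": 0,"claw": 0},
    {"tx": -5,"ty": -40,"tz": 0,"ax": 0,"ay": 0,"az": 0,"claw": 0},
    {"tx": -10,"ty": -45,"tz": 0,"ax": 0,"ay": 0,"az": 0,"claw": 0},
    {"tx": -5,"ty": -15,"tz": 0,"ax": 0,"ay": 0,"az": 0,"claw": 0},
    {"tx": 0,"ty": 0,"tz": 0,"ax": 0,"ay": 0,"az": 0,"claw": 0}
  ]
}}

```text
time: 6.5
tcp_pos: [0.4499, -0.2864, 0.1328]
orientation: [0.337, 0.941, -0.0, 0.0]
ft_force: [0.7, -0.1, 0.2]
gripper_width: 0.0003
grip_force: 0.0
```

```bash
python3 - <<'E'
from h import *
snap('top','t3',(230,160,340,260),6)
need((-171.19+6,-173-3),.082,28)
E
```

```text
t 6.55 at nest [-182.8 -183.7] z 0.1326 tilt 28.1 toolz [ 0.001 -0.    -1.   ] F [-0.3  0.6 -0.4] w 0.0
 shift [-11.9  15.   50.6] az -0.1
```

View pics/t3.png

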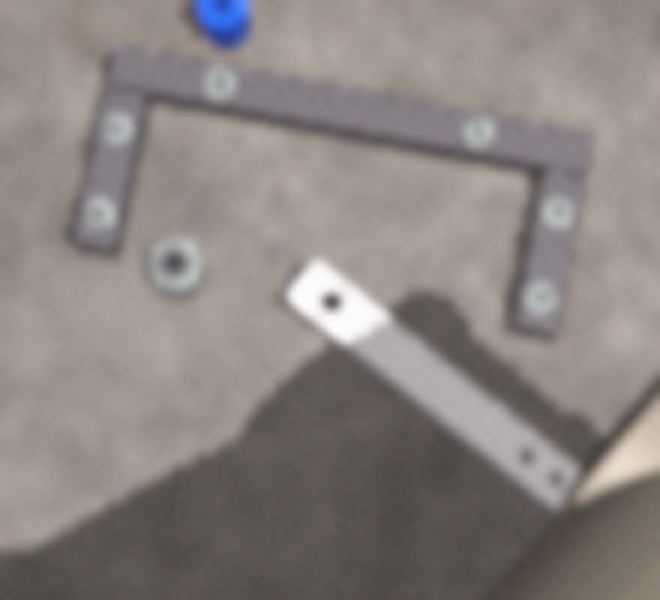

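Bar now fully visible: left corners (317,260)/(287,297), right corners about (585,470)/(557,509).

```bash
python3 - <<'E'
from h import *
c=[w2n(f(*q,.025)) for q in((317,260),(287,297),(585,470),(557,509))]
l=(c[0]+c[1])/2;r=(c[2]+c[3])/2;d=l-r;th=np.degrees(np.arctan2(d[0],d[1]))
C=(l+r)/2;l=barpt(C,th,80,0);r=barpt(C,th,-80,0)
print(np.linalg.norm(d),'L',l,'R',r,'C',C,th);t=np.radians(th);n=np.array([np.cos(t),-np.sin(t)])
P=np.array([-75.5,63.5]);print('post-C',(P-C)@n)
need(barpt(r,th,-32,0),.082,th)
for s in(70,80,90):print(s,barpt(l,th,s,0),barpt(r,th,s,0),barpt(r,th,s-14.5,0))
E
```

```text
153.58110206175186 L [-68.86007031   7.93691617] R [-143.5687308  -133.55024243] C [-106.21440055  -62.80666313] 27.835143516369744
post-C -31.815677194422715
t 6.55 at nest [-182.8 -183.7] z 0.1326 tilt 28.1 toolz [ 0.001 -0.    -1.   ] F [-0.3  0.6 -0.4] w 0.0
 shift [-11.1  30.7  50.6] az -0.3
70 [-36.17503134  69.83754805] [-110.88369183  -71.64961054] [-117.65416419  -84.47188429]
80 [-31.50574006  78.68049547] [-106.21440055  -62.80666313] [-112.98487291  -75.62893688]
90 [-26.83644878  87.52344288] [-101.54510927  -53.96371572] [-108.31558163  -66.78598946]
```

Emit:
{"name": "apply_moves", "arguments": {
  "steps": [
    {"tx": -11,"ty": 15,"tz": 10,"ax": 0,"ay": 0,"az": 0,"claw": 0},
    {"tx": 0,"ty": 10,"tz": 15,"ax": 0,"ay": 0,"az": 0,"claw": 0},
    {"tx": 0,"ty": 0,"tz": 15,"ax": 0,"ay": 0,"az": 0,"claw": 0},
    {"tx": 0,"ty": 0,"tz": 10,"ax": 0,"ay": 0,"az": 0,"claw": 0},
    {"tx": 0,"ty": 4,"tz": 0,"ax": 0,"ay": 0,"az": 0,"claw": 0},
    {"tx": 0,"ty": 4,"tz": 0,"ax": 0,"ay": 0,"az": 0,"claw": 0},
    {"tx": 0,"ty": 3,"tz": 0,"ax": 0,"ay": 0,"az": 0,"claw": 0},
    {"tx": 0,"ty": 3,"tz": 0,"ax": 0,"ay": 0,"az": 0,"claw": 0},
    {"tx": 0,"ty": 3,"tz": 0,"ax": 0,"ay": 0,"az": 0,"claw": 0},
    {"tx": 0,"ty": 3,"tz": 0,"ax": 0,"ay": 0,"az": 0,"claw": 0},
    {"tx": 0,"ty": 3,"tz": 0,"ax": 0,"ay": 0,"az": 0,"claw": 0},
    {"tx": 0,"ty": 3,"tz": 0,"ax": 0,"ay": 0,"az": 0,"claw": 0}
  ]
}}

```text
time: 7.75
tcp_pos: [0.4924, -0.2519, 0.0821]
orientation: [0.336, 0.942, -0.0, 0.0]
ft_force: [-1.1, -2.8, 1.7]
gripper_width: 0.0003
grip_force: 1.6
```

Emit:
{"name": "apply_moves", "arguments": {
  "steps": [
    {"tx": 0,"ty": 3,"tz": 0,"ax": 0,"ay": 0,"az": 0,"claw": 0},
    {"tx": 0,"ty": 3,"tz": 0,"ax": 0,"ay": 0,"az": 0,"claw": 0},
    {"tx": 0,"ty": 3,"tz": 0,"ax": 0,"ay": 0,"az": 0,"claw": 0},
    {"tx": 0,"ty": 3,"tz": 0,"ax": 0,"ay": 0,"az": 0,"claw": 0},
    {"tx": 0,"ty": 3,"tz": 0,"ax": 0,"ay": 0,"az": 0,"claw": 0},
    {"tx": 0,"ty": 3,"tz": 0,"ax": 0,"ay": 0,"az": 0,"claw": 0},
    {"tx": 0,"ty": 0,"tz": 0,"ax": 0,"ay": 0,"az": 0,"claw": 0}
  ]
}}

```text
time: 8.45
tcp_pos: [0.5041, -0.2372, 0.0818]
orientation: [0.335, 0.942, 0.0, -0.0]
ft_force: [0.2, -0.6, -0.8]
gripper_width: -0.0002
grip_force: 0.0
```

```bash
python3 - <<'E'
from h import *
snap('top','t4',(230,160,340,260),6)
need((-115,-79),.082,28)
E
```

```text
t 8.5 at nest [-139.9 -126.7] z 0.0818 tilt 28.0 toolz [-0.  0. -1.] F [-0.2  0.1  0.2] w 0.0
 shift [ 0.4 53.8 -0.2] az 0.0
```

View pics/t4.png

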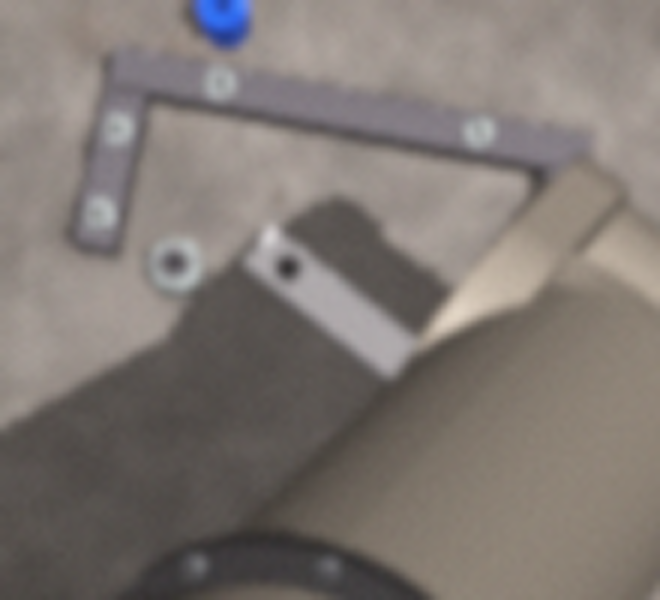

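Left corners now near (272,225)/(242,262), rear edge runs to (393,380), front edge to (415,335); sliding straight past the post.

```bash
python3 - <<'E'
from h import *
a,b,c,d=[w2n(f(*q,.025)) for q in((272,225),(242,262),(393,380),(415,340))]
print('L',(a+b)/2,a,b)
for p,q in((b,c),(a,d)):
  e=p-q;print(np.degrees(np.arctan2(e[0],e[1])))
th=27;t=np.radians(th);n=np.array([np.cos(t),-np.sin(t)]);print((np.array([-75.5,63.5])-(a+b)/2)@n)
E
```

```text
L [-58.30584893  28.15647002] [-48.69035481  23.10968128] [-67.92134306  33.20325877]
27.675826662204194
28.57998986754603
-31.365727614487223
```

Emit:
{"name": "apply_moves", "arguments": {
  "steps": [
    {"tx": 0,"ty": 3,"tz": 0,"ax": 0,"ay": 0,"az": 0,"claw": 0},
    {"tx": 0,"ty": 3,"tz": 0,"ax": 0,"ay": 0,"az": 0,"claw": 0},
    {"tx": 0,"ty": 3,"tz": 0,"ax": 0,"ay": 0,"az": 0,"claw": 0},
    {"tx": 0,"ty": 3,"tz": 0,"ax": 0,"ay": 0,"az": 0,"claw": 0},
    {"tx": 0,"ty": 3,"tz": 0,"ax": 0,"ay": 0,"az": 0,"claw": 0},
    {"tx": 0,"ty": 3,"tz": 0,"ax": 0,"ay": 0,"az": 0,"claw": 0},
    {"tx": 0,"ty": 3,"tz": 0,"ax": 0,"ay": 0,"az": 0,"claw": 0},
    {"tx": 0,"ty": 3,"tz": 0,"ax": 0,"ay": 0,"az": 0,"claw": 0},
    {"tx": 0,"ty": 3,"tz": 0,"ax": 0,"ay": 0,"az": 0,"claw": 0},
    {"tx": 0,"ty": 3,"tz": 0,"ax": 0,"ay": 0,"az": 0,"claw": 0}
  ]
}}

```text
time: 9.5
tcp_pos: [0.5228, -0.2143, 0.0819]
orientation: [0.335, 0.942, -0.0, -0.0]
ft_force: [-0.1, -0.8, 0.6]
gripper_width: 0.0002
grip_force: 0.4
```

Emit:
{"name": "apply_moves", "arguments": {
  "steps": [
    {"tx": 0,"ty": 3,"tz": 0,"ax": 0,"ay": 0,"az": 0,"claw": 0},
    {"tx": 0,"ty": 3,"tz": 0,"ax": 0,"ay": 0,"az": 0,"claw": 0},
    {"tx": 0,"ty": 3,"tz": 0,"ax": 0,"ay": 0,"az": 0,"claw": 0},
    {"tx": 0,"ty": 3,"tz": 0,"ax": 0,"ay": 0,"az": 0,"claw": 0},
    {"tx": 0,"ty": 3,"tz": 0,"ax": 0,"ay": 0,"az": 0,"claw": 0},
    {"tx": 0,"ty": 3,"tz": 0,"ax": 0,"ay": 0,"az": 0,"claw": 0},
    {"tx": 0,"ty": 3,"tz": 0,"ax": 0,"ay": 0,"az": 0,"claw": 0},
    {"tx": 0,"ty": 2,"tz": 0,"ax": 0,"ay": 0,"az": 0,"claw": 0},
    {"tx": 0,"ty": 0,"tz": 0,"ax": 0,"ay": 0,"az": 0,"claw": 0}
  ]
}}

```text
time: 10.4
tcp_pos: [0.5375, -0.1963, 0.0819]
orientation: [0.335, 0.942, 0.0, 0.0]
ft_force: [0.0, 0.2, -0.5]
gripper_width: -0.0
grip_force: 0.0
```

```bash
python3 - <<'E'
from h import *
snap('top','t5',(230,160,340,260),6)
need((-115,-79),.082,28)
E
```

```text
t 10.45 at nest [-115.   -80.3] z 0.0819 tilt 28.0 toolz [ 0.  0. -1.] F [ 0.3  0.6 -0. ] w 0.0
 shift [ 0.6  1.2 -0.1] az -0.0
```

View pics/t5.png

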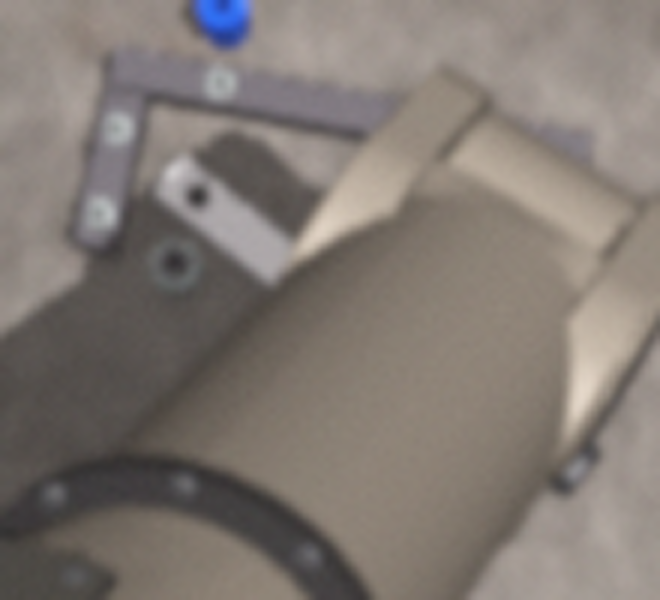

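Left end is behind the post: corners (182,154)/(155,193), rear edge to about (275,283), clear of post at (175,263).

```bash
python3 - <<'E'
from h import *
a,b,c=[w2n(f(*q,.025)) for q in((182,154),(155,193),(275,283))]
l=(a+b)/2;e=b-c;th=np.degrees(np.arctan2(e[0],e[1]));print('L',l,a,b,th)
th=28;r=barpt(l,th,-160,0);print('R',r)
p=barpt(r,th,15,32);print('pre',p)
need(barpt(r,th,-30,0),.082,28);need(barpt(r,th,-30,36),.082,28);need(barpt(r,th,18,36),.082,28)
E
```

```text
L [-33.92219439  73.89466346] [-23.91391249  69.62900657] [-43.93047628  78.16032035] 26.549817562834438
R [-109.03764443  -67.3769514 ]
pre [-130.24989396  -39.10964749]
t 10.45 at nest [-115.   -80.3] z 0.0819 tilt 28.0 toolz [ 0.  0. -1.] F [ 0.3  0.6 -0. ] w 0.0
 shift [  0.8 -15.8  -0.1] az -0.0
t 10.45 at nest [-115.   -80.3] z 0.0819 tilt 28.0 toolz [ 0.  0. -1.] F [ 0.3  0.6 -0. ] w 0.0
 shift [ 36.8 -15.8  -0.1] az -0.0
t 10.45 at nest [-115.   -80.3] z 0.0819 tilt 28.0 toolz [ 0.  0. -1.] F [ 0.3  0.6 -0. ] w 0.0
 shift [36.8 32.2 -0.1] az -0.0
```

Emit:
{"name": "apply_moves", "arguments": {
  "steps": [
    {"tx": 0,"ty": 3,"tz": 0,"ax": 0,"ay": 0,"az": 0,"claw": 0},
    {"tx": 0,"ty": 2,"tz": 0,"ax": 0,"ay": 0,"az": 0,"claw": 0},
    {"tx": 0,"ty": 0,"tz": 0,"ax": 0,"ay": 0,"az": 0,"claw": 0},
    {"tx": 0,"ty": -6,"tz": 0,"ax": 0,"ay": 0,"az": 0,"claw": 0},
    {"tx": 0,"ty": -10,"tz": 0,"ax": 0,"ay": 0,"az": 0,"claw": 0},
    {"tx": 15,"ty": 0,"tz": 0,"ax": 0,"ay": 0,"az": 0,"claw": 0},
    {"tx": 22,"ty": 0,"tz": 0,"ax": 0,"ay": 0,"az": 0,"claw": 0},
    {"tx": 0,"ty": 24,"tz": 0,"ax": 0,"ay": 0,"az": 0,"claw": 0},
    {"tx": 0,"ty": 24,"tz": 0,"ax": 0,"ay": 0,"az": 0,"claw": 0},
    {"tx": -6,"ty": 0,"tz": 0,"ax": 0,"ay": 0,"az": 0,"claw": 0},
    {"tx": -5,"ty": 0,"tz": 0,"ax": 0,"ay": 0,"az": 0,"claw": 0},
    {"tx": 0,"ty": 0,"tz": 0,"ax": 0,"ay": 0,"az": 0,"claw": 0}
  ]
}}

```text
time: 11.65
tcp_pos: [0.5403, -0.1532, 0.082]
orientation: [0.336, 0.942, -0.0, 0.0]
ft_force: [0.2, -0.2, 0.4]
gripper_width: 0.0
grip_force: 0.0
```

```bash
python3 - <<'E'
from h import *
need((-117,-36.6),.082,28);need((-78.5,-58),.082,0)
E
```

```text
t 11.65 at nest [-120.6  -37.3] z 0.082 tilt 28.1 toolz [ 0.    -0.001 -1.   ] F [ 0.2 -0.2  0.4] w 0.0
 shift [-2.9  2.3 -0. ] az -0.1
t 11.65 at nest [-120.6  -37.3] z 0.082 tilt 28.1 toolz [ 0.    -0.001 -1.   ] F [ 0.2 -0.2  0.4] w 0.0
 shift [-46.9   1.6   0. ] az -28.1
```

Emit:
{"name": "apply_moves", "arguments": {
  "steps": [
    {"tx": -3,"ty": 0,"tz": 0,"ax": 0,"ay": 0,"az": 0,"claw": 0},
    {"tx": -2.5,"ty": -0.3,"tz": 0,"ax": 0,"ay": 0,"az": -1.6,"claw": 0},
    {"tx": -2.5,"ty": -0.3,"tz": 0,"ax": 0,"ay": 0,"az": -1.6,"claw": 0},
    {"tx": -2.5,"ty": -0.3,"tz": 0,"ax": 0,"ay": 0,"az": -1.6,"claw": 0},
    {"tx": -2.5,"ty": -0.3,"tz": 0,"ax": 0,"ay": 0,"az": -1.6,"claw": 0},
    {"tx": -2.5,"ty": -0.3,"tz": 0,"ax": 0,"ay": 0,"az": -1.6,"claw": 0},
    {"tx": -2.5,"ty": -0.3,"tz": 0,"ax": 0,"ay": 0,"az": -1.6,"claw": 0},
    {"tx": -2.5,"ty": -0.3,"tz": 0,"ax": 0,"ay": 0,"az": -1.6,"claw": 0},
    {"tx": -2.5,"ty": -0.3,"tz": 0,"ax": 0,"ay": 0,"az": -1.6,"claw": 0},
    {"tx": -2.5,"ty": -0.3,"tz": 0,"ax": 0,"ay": 0,"az": -1.6,"claw": 0},
    {"tx": -2.5,"ty": -0.3,"tz": 0,"ax": 0,"ay": 0,"az": -1.6,"claw": 0}
  ]
}}

```text
time: 12.75
tcp_pos: [0.5625, -0.1693, 0.0819]
orientation: [0.2, 0.98, -0.0, -0.0]
ft_force: [-0.2, -0.2, -0.3]
gripper_width: 0.0004
grip_force: 0.2
```

```bash
python3 - <<'E'
from h import *
snap('top','t6',(230,160,340,260),6)
need((-78.5,-58),.082,0)
E
```

```text
t 12.8 at nest [-95.3 -48.9] z 0.082 tilt 11.8 toolz [ 0. -0. -1.] F [ 0.6 -0.8 -0.3] w -0.0
 shift [-18.3  -5.5  -0. ] az -11.8
```

View pics/t6.png

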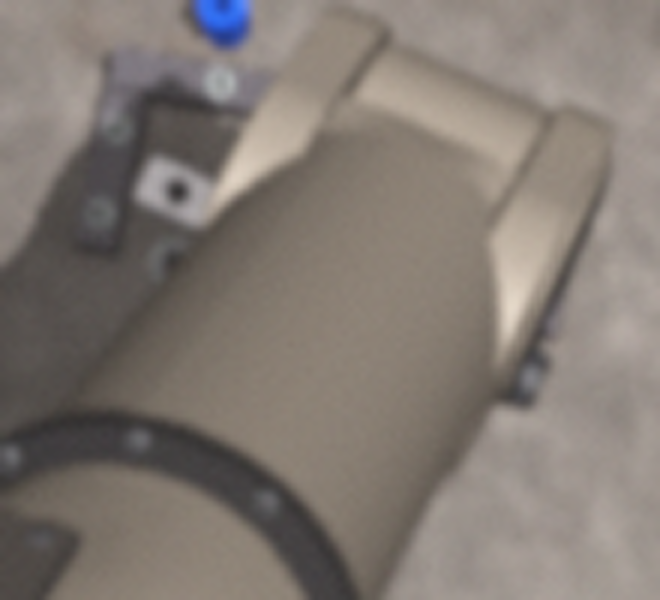

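Left end visible with corners about (154,157)/(135,198), inside the nest between left rail and post; the rest is hidden. One view remains, so I'll keep it for the end.

```bash
python3 - <<'E'
from h import *
a,b,h,p=[w2n(f(*q,.025)) for q in((154,157),(135,198),(178,190),(205,226))]
l=(a+b)/2;e=a-b;th=np.degrees(np.arctan2(-e[1],e[0]));print('L',l,a,b,th,'hole',h)
g=b-p;print(np.degrees(np.arctan2(g[0],g[1])))
s,M=tool();T=w2n(s['tcp_pos'])
for th in(12,15,18):
  r=barpt(l,th,-160,0);C=barpt(l,th,-80,0);d=T-C;t=np.radians(th);print(th,'R',r,'tool along/n',d@[np.sin(t),np.cos(t)],d@[np.cos(t),-np.sin(t)])
E
```

```text
L [-37.74823971  84.26290813] [-27.6234657   81.88778272] [-47.87301373  86.63803353] 13.202044173961566 hole [-40.64566536  68.15834792]
11.477585274850341
12 R [-71.01411025 -72.24070799] tool along/n -62.219345000820354 -28.609209582002862
15 R [-79.15928693 -70.28522408] tool along/n -63.52172867209838 -21.126816237708546
18 R [-87.19095881 -67.90613448] tool along/n -64.43072926115921 -13.586515758613665
```

Emit:
{"name": "apply_moves", "arguments": {
  "steps": [
    {"tx": -2.5,"ty": -0.6,"tz": 0,"ax": 0,"ay": 0,"az": -1.5,"claw": 0},
    {"tx": -2.5,"ty": -0.6,"tz": 0,"ax": 0,"ay": 0,"az": -1.5,"claw": 0},
    {"tx": -2.5,"ty": -0.6,"tz": 0,"ax": 0,"ay": 0,"az": -1.5,"claw": 0},
    {"tx": -2.5,"ty": -0.6,"tz": 0,"ax": 0,"ay": 0,"az": -1.5,"claw": 0},
    {"tx": -2.5,"ty": -0.6,"tz": 0,"ax": 0,"ay": 0,"az": -1.5,"claw": 0},
    {"tx": -2.5,"ty": -0.6,"tz": 0,"ax": 0,"ay": 0,"az": -1.5,"claw": 0},
    {"tx": -2.5,"ty": -0.6,"tz": 0,"ax": 0,"ay": 0,"az": -1.5,"claw": 0},
    {"tx": -2.5,"ty": -0.6,"tz": 0,"ax": 0,"ay": 0,"az": -1.3,"claw": 0},
    {"tx": 0,"ty": 0,"tz": 0,"ax": 0,"ay": 0,"az": 0,"claw": 0}
  ]
}}

```text
time: 13.7
tcp_pos: [0.5802, -0.1801, 0.0819]
orientation: [0.099, 0.995, -0.0, 0.0]
ft_force: [1.0, -0.6, -0.1]
gripper_width: 0.0001
grip_force: 0.0
```

```bash
python3 - <<'E'
from h import *
need((-78.5,-58),.082,0)
need((-32,0),.082,0)
E
```

```text
t 13.7 at nest [-76.2 -55.9] z 0.0819 tilt 0.2 toolz [ 0. -0. -1.] F [ 1.  -0.6 -0.1] w 0.0
 shift [ 2.3 -2.1 -0.1] az -0.2
t 13.7 at nest [-76.2 -55.9] z 0.0819 tilt 0.2 toolz [ 0. -0. -1.] F [ 1.  -0.6 -0.1] w 0.0
 shift [-44.  56.  -0.] az -0.2
```

Emit:
{"name": "apply_moves", "arguments": {
  "steps": [
    {"tx": 7,"ty": 0,"tz": 0,"ax": 0,"ay": 0,"az": -0.2,"claw": 0},
    {"tx": 10,"ty": 0,"tz": 0,"ax": 0,"ay": 0,"az": 0,"claw": 20},
    {"tx": 0,"ty": 20,"tz": 0,"ax": 0,"ay": 0,"az": 0,"claw": 45},
    {"tx": 0,"ty": 28,"tz": 2,"ax": 0,"ay": 0,"az": 0,"claw": 45},
    {"tx": 0,"ty": 0,"tz": 2,"ax": 0,"ay": 0,"az": 0,"claw": 45},
    {"tx": 0,"ty": 0,"tz": 2,"ax": 0,"ay": 0,"az": 0,"claw": 45},
    {"tx": 0,"ty": 0,"tz": 0,"ax": 0,"ay": 0,"az": 0,"claw": 45}
  ]
}}

```text
time: 14.4
tcp_pos: [0.5717, -0.1301, 0.0757]
orientation: [0.098, 0.995, -0.0, -0.0]
ft_force: [-0.0, -0.9, -0.4]
gripper_width: 0.0384
grip_force: 0.0
```

```bash
python3 - <<'E'
from h import *
need((-32,-8),.076,0)
im=cams.get_image('side')
# bar top edge brightness in side view: visible bright low-saturation pixels near the nest
for p in((-11,75,25),(-50,75,25),(-50,-75,25),(-11,-75,25)):
    print(p,w2px('side',[*n2w(p[:2]),p[2]/1e3]))
cv2.imwrite('pics/s7.png',cv2.resize(im[180:225,210:300,::-1],None,fx=8,fy=8,interpolation=cv2.INTER_CUBIC))
im=cams.get_image('top');v=im.min(2).astype(int)[160:230,230:330]
print('\n'.join(''.join(f'{x//10:2d} ' for x in r[::3]) for r in v[::3]))
E
```

```text
t 14.4 at nest [-94.2  -8.5] z 0.0757 tilt 0.1 toolz [-0.001 -0.    -1.   ] F [-0.  -0.9 -0.4] w 0.038
 shift [-62.2   0.6  -0.3] az -0.1
(-11, 75, 25) [240.86887381 219.825873  ]
(-50, 75, 25) [255.50942986 222.92362739]
(-50, -75, 25) [281.8708197  200.73727752]
(-11, -75, 25) [268.55757644 198.29407028]
13 13 13 13 12 13 13 13 13 13 11 11 11 10 13 13 13 13 13 13 14 13 13 14 13 12 12 13 13 13 13 13 13 12 
13 13 13 12 12 13 13 13 12 13 11 11 12 11  8 12 14 14 14 14 14 14 13 13 14 14 13 13 13 13 12 13 13 13 
12 13 13 13 12 12 13 13 13 12 11 11 11  9 11 11 11 12 13 14 14 14 14 13 14 14 14 14 13 12 13 13 13 13 
13 13 13 13 13 12 10 12 12 11 12 12 11 10 14 13 13 12 11 11 11 13 14 14 14 14 14 14 13 14 14 14 13 13 
12 13 13 10 10 13 10 12 12 12 12 12  9 14 15 15 14 14 13 13 12 11 11 11 11 10 12 13 14 14 14 14 13 13 
13 13  8  8  8  8  7 10 14 14 13 12 12 12 11 12 14 14 15 14 14 13 13 10 12 11 11 11 14 13 15 15 14 14 
14 10  7  7  8  7  7 12 15 15 15 10 11 10 10 11 10 11 12 14 15 15 13 10 12 12 11 10 13 14 15 15 15 15 
10  7  7  7  8  8  9 16 16 16 14  8  9 10 10 10 11 11 11 11 12 14 12 11
[... 978 characters left out ...]
9 10 10 10 11 11 11 11 11 11 11 11 10 10 10  9 13 10  6  7 11 15 10 13 17 13 14 14 
 7  6  7  8  9  9 10 10 10 10 11 11 11 11 11 11 11 11 11 10 10  9 10  8 11 14 12 14 10 10 11 12 13 14 
 7  7  8  8  9 10 10 10 10 11 11 11 11 11 11 11 11 10 10 10  9  8  8  7  7  9 13 14 14 14 13 13 13 14 
 7  8  8  8 10 10 10 10 11 11 11 11 11 11 11 11 11 10 10  9  9  8  7  5  5  8 13 14 13 13 13 13 13 14 
 7  8  8  9 10 10 10 11 11 11 11 11 11 11 11 11 10 10 10 10  8  8 11 14 14 14 13 14 14 13 13 14 13 13 
 5  4  5  6  6  8  9 10 11 11 11 11 11 11 11 11 11 10  9  9  8  9 14 15 14 13 14 14 14 14 13 13 13 13 
 6  6  7  9  6  5  5  6  9 11 11 11 11 11 11 10 10 10  9  8  8 11 14 14 14 13 14 14 15 15 14 14 13 13
```

```bash
python3 - <<'E'
from h import *
im=cams.get_image('top');v=im.min(2)[160:230,230:330]>190
ys,xs=np.nonzero(v)
sel=(xs>66)&(ys>36)&(ys<54);pts=[w2n(px2w('top',(230+x,160+y),.025)) for x,y in zip(xs[sel],ys[sel])]
p=np.array(pts);print(len(p),p.min(0),p.max(0));
k=p[p[:,1]<p[:,1].min()+8];print(k[:,0].min(),k[:,0].max())
for y in range(-76,-50,5):
  q=p[abs(p[:,1]-y)<2.5];print(y,len(q),q[:,0].min() if len(q) else'',q[:,0].max() if len(q) else'')
E
```

```text
45 [-65.96876369 -72.74952521] [-43.32396277 -38.34284556]
-65.47110467332837 -45.040955255819746
-76 0  
-71 12 -64.47597176765463 -45.040955255819746
-66 16 -65.47110467332837 -43.32396277174457
-61 11 -65.96876369174122 -46.53392124578058
-56 0  
-51 0
```

Emit:
{"name": "apply_moves", "arguments": {
  "steps": [
    {"tx": -5,"ty": 0,"tz": 0,"ax": 0,"ay": 0,"az": 0,"claw": 45},
    {"tx": -5,"ty": 0,"tz": 0,"ax": 0,"ay": 0,"az": 0,"claw": 45},
    {"tx": -3,"ty": 0,"tz": 0,"ax": 0,"ay": 0,"az": 0,"claw": 45},
    {"tx": -3,"ty": 0,"tz": 0,"ax": 0,"ay": 0,"az": 0,"claw": 45},
    {"tx": -3,"ty": 0,"tz": 0,"ax": 0,"ay": 0,"az": 0,"claw": 45},
    {"tx": -3,"ty": 0,"tz": 0,"ax": 0,"ay": 0,"az": 0,"claw": 45},
    {"tx": -3,"ty": 0,"tz": 0,"ax": 0,"ay": 0,"az": 0,"claw": 45},
    {"tx": -3,"ty": 0,"tz": 0,"ax": 0,"ay": 0,"az": 0,"claw": 45},
    {"tx": -3,"ty": 0,"tz": 0,"ax": 0,"ay": 0,"az": 0,"claw": 45},
    {"tx": -3,"ty": 0,"tz": 0,"ax": 0,"ay": 0,"az": 0,"claw": 45},
    {"tx": -3,"ty": 0,"tz": 0,"ax": 0,"ay": 0,"az": 0,"claw": 45},
    {"tx": -3,"ty": 0,"tz": 0,"ax": 0,"ay": 0,"az": 0,"claw": 45}
  ]
}}

```text
time: 15.75
tcp_pos: [0.612, -0.1373, 0.0759]
orientation: [0.098, 0.995, -0.0, -0.0]
ft_force: [-1.6, 0.0, -0.1]
gripper_width: 0.0388
grip_force: 0.5
```

Emit:
{"name": "apply_moves", "arguments": {
  "steps": [
    {"tx": -3,"ty": 0,"tz": 0,"ax": 0,"ay": 0,"az": 0,"claw": 45},
    {"tx": -3,"ty": 0,"tz": 0,"ax": 0,"ay": 0,"az": 0,"claw": 45},
    {"tx": -3,"ty": 0,"tz": 0,"ax": 0,"ay": 0,"az": 0,"claw": 45},
    {"tx": -2,"ty": 0,"tz": 0,"ax": 0,"ay": 0,"az": 0,"claw": 45},
    {"tx": -1,"ty": 0,"tz": 0,"ax": 0,"ay": 0,"az": 0,"claw": 45},
    {"tx": 0,"ty": 0,"tz": 0,"ax": 0,"ay": 0,"az": 0,"claw": 45}
  ]
}}

```text
time: 16.35
tcp_pos: [0.6237, -0.1396, 0.0759]
orientation: [0.098, 0.995, -0.0, 0.0]
ft_force: [0.9, -0.3, -0.5]
gripper_width: 0.0386
grip_force: 0.0
```

```bash
python3 - <<'E'
from h import *
need((-32,-8),.076,0)
E
```

```text
t 16.35 at nest [-41.4  -7.8] z 0.0759 tilt 0.0 toolz [ 0. -0. -1.] F [ 0.9 -0.3 -0.5] w 0.039
 shift [-9.4 -0.2 -0.1] az -0.0
```

Creep in until contact with the back rail.

Emit:
{"name": "apply_moves", "arguments": {
  "steps": [
    {"tx": -1.5,"ty": 0,"tz": 0,"ax": 0,"ay": 0,"az": 0,"claw": 45},
    {"tx": -1.5,"ty": 0,"tz": 0,"ax": 0,"ay": 0,"az": 0,"claw": 45},
    {"tx": -1,"ty": 0,"tz": 0,"ax": 0,"ay": 0,"az": 0,"claw": 45},
    {"tx": -1,"ty": 0,"tz": 0,"ax": 0,"ay": 0,"az": 0,"claw": 45},
    {"tx": -1,"ty": 0,"tz": 0,"ax": 0,"ay": 0,"az": 0,"claw": 45},
    {"tx": 0,"ty": 0,"tz": 0,"ax": 0,"ay": 0,"az": 0,"claw": 45}
  ]
}}

```text
time: 16.95
tcp_pos: [0.6295, -0.1408, 0.0759]
orientation: [0.098, 0.995, -0.0, 0.0]
ft_force: [-0.3, 0.1, 0.4]
gripper_width: 0.0388
grip_force: 0.3
```

Emit:
{"name": "apply_moves", "arguments": {
  "steps": [
    {"tx": -1,"ty": 0,"tz": 0,"ax": 0,"ay": 0,"az": 0,"claw": 45},
    {"tx": -1,"ty": 0,"tz": 0,"ax": 0,"ay": 0,"az": 0,"claw": 45}
  ]
}}

```text
time: 17.15
tcp_pos: [0.6314, -0.1412, 0.0759]
orientation: [0.098, 0.995, -0.0, -0.0]
ft_force: [-1.9, 0.2, 1.7]
gripper_width: 0.0385
grip_force: 0.9
```

Emit:
{"name": "apply_moves", "arguments": {
  "steps": [
    {"tx": -1,"ty": 0,"tz": 0,"ax": 0,"ay": 0,"az": 0,"claw": 45}
  ]
}}

```text
time: 17.25
tcp_pos: [0.6324, -0.1414, 0.0759]
orientation: [0.098, 0.995, -0.0, -0.0]
ft_force: [-1.6, -0.6, 2.2]
gripper_width: 0.0382
grip_force: 1.1
```

Emit:
{"name": "apply_moves", "arguments": {
  "steps": [
    {"tx": -1,"ty": 0,"tz": 0,"ax": 0,"ay": 0,"az": 0,"claw": 45}
  ]
}}

```text
time: 17.35
tcp_pos: [0.6334, -0.1415, 0.0759]
orientation: [0.098, 0.995, -0.0, -0.0]
ft_force: [-3.1, 0.7, 1.8]
gripper_width: 0.0385
grip_force: 1.2
```

Emit:
{"name": "apply_moves", "arguments": {
  "steps": [
    {"tx": -1,"ty": 0,"tz": 0,"ax": 0,"ay": 0,"az": 0,"claw": 45}
  ]
}}

```text
time: 17.45
tcp_pos: [0.6341, -0.1416, 0.0758]
orientation: [0.098, 0.995, 0.0, -0.0]
ft_force: [-8.9, 2.3, 7.3]
gripper_width: 0.0387
grip_force: 4.8
```

Emit:
{"name": "apply_moves", "arguments": {
  "steps": [
    {"tx": -1,"ty": 0,"tz": 0,"ax": 0,"ay": 0,"az": 0,"claw": 45}
  ]
}}

```text
time: 17.55
tcp_pos: [0.6342, -0.1417, 0.0758]
orientation: [0.098, 0.995, 0.0, -0.001]
ft_force: [-15.4, 4.2, 12.9]
gripper_width: 0.0383
grip_force: 7.8
```

Force rise shows the bar against the rail. Retreat and look.

Emit:
{"name": "apply_moves", "arguments": {
  "steps": [
    {"tx": 3,"ty": 0,"tz": 0,"ax": 0,"ay": 0,"az": 0,"claw": 45},
    {"tx": 12,"ty": 0,"tz": 0,"ax": 0,"ay": 0,"az": 0,"claw": 45},
    {"tx": 20,"ty": 0,"tz": -5,"ax": 0,"ay": 0,"az": 0,"claw": 45},
    {"tx": 25,"ty": 0,"tz": -20,"ax": 0,"ay": 0,"az": 0,"claw": 45},
    {"tx": 25,"ty": 0,"tz": -35,"ax": 0,"ay": 0,"az": 0,"claw": 45},
    {"tx": 20,"ty": 20,"tz": -35,"ax": 0,"ay": 0,"az": 0,"claw": 45},
    {"tx": 15,"ty": 45,"tz": -10,"ax": 0,"ay": 0,"az": 0,"claw": 45},
    {"tx": 0,"ty": 50,"tz": 0,"ax": 0,"ay": 0,"az": 0,"claw": 45},
    {"tx": 0,"ty": 50,"tz": 0,"ax": 0,"ay": 0,"az": 0,"claw": 45},
    {"tx": 0,"ty": 50,"tz": 0,"ax": 0,"ay": 0,"az": 0,"claw": 45},
    {"tx": 0,"ty": 50,"tz": 0,"ax": 0,"ay": 0,"az": 0,"claw": 45},
    {"tx": 0,"ty": 0,"tz": 0,"ax": 0,"ay": 0,"az": 0,"claw": 45}
  ]
}}

```text
time: 18.75
tcp_pos: [0.5688, 0.1491, 0.1807]
orientation: [0.093, 0.996, 0.001, 0.0]
ft_force: [0.2, -0.5, -0.2]
gripper_width: 0.0385
grip_force: 0.0
```

```bash
python3 - <<'E'
from h import *
a=cams.get_image('top')[160:226,230:340,::-1];b=cams.get_image('side')[185:240,205:315,::-1]
r=lambda i:cv2.resize(i,(550,i.shape[0]*5),interpolation=cv2.INTER_CUBIC)
m=np.vstack([r(a),r(b)]);m=m[:600];cv2.imwrite('pics/end.png',m);print(m.shape,bot.sense()['tcp_pos'])
E
```

```text
(600, 550, 3) [0.56837683 0.14250579 0.18060836]
```

View pics/end.png

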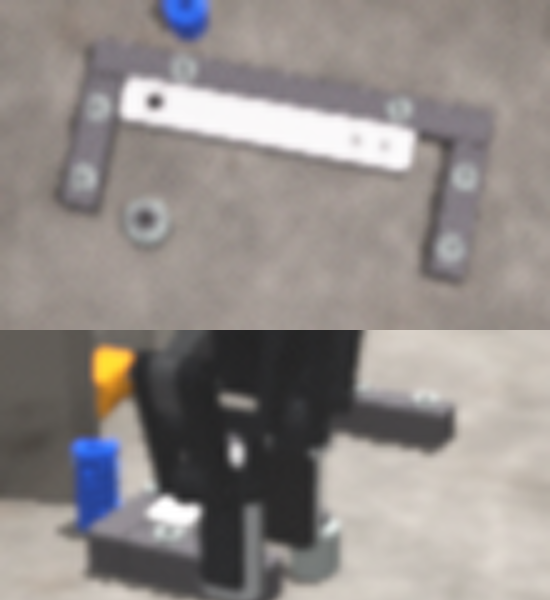

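Top view: bar lies along the back rail, left end by the left rail (corners (122,78)/(120,122)), right end at (415,127)/(410,171); spring untouched. Quick numeric check of angle, then bystanders.

```bash
python3 - <<'E'
from h import *
im=cams.get_image('top');v=(im.min(2)[160:230,230:330]>185).astype(np.uint8)
n,lab,st,_=cv2.connectedComponentsWithStats(v);k=1+st[1:,4].argmax()
ys,xs=np.nonzero(lab==k);p=np.array([w2n(px2w('top',(230+x,160+y),.025)) for x,y in zip(xs,ys)])
(c,wh,an)=cv2.minAreaRect(p.astype(np.float32));print(c,wh,an)
u,s,vt=np.linalg.svd(p-p.mean(0),full_matrices=False);print(p.mean(0),np.degrees(np.arctan(vt[0][0]/vt[0][1])),p.max(0),p.min(0))
o=cv2.imread('pics/t0_full.png')[:,:,::-1];d=cv2.absdiff(o,im).max(2)
for nm,(x,y) in dict(ring=(401,206),tin=(404,254),bush=(184,271),spring=(267,162)).items():print(nm,d[y-30 if nm!='spring' else y-7:y+30 if nm!='spring' else y+5,x-20:x+20].max())
E
```

```text
(-9.574491500854492, 8.063827514648438) (161.78199768066406, 23.72074317932129) 89.76914978027344
[-9.62056995  6.1748795 ] 0.22395497908065576 [ 2.53174602 88.95614906] [-21.58866187 -72.81152317]
ring 11
tin 11
bush 18
spring 11
```

The bar is square to the rail within about 0.2° and lies against it, and the bystanders have not moved.

```bash
python3 -c "
from bench import bot
print(bot.hand_in())"
```

```text
the job is handed in; nothing more can be done
None
```

The bar lies flat along the nest's back rail (within about 0.2°), pushed in left end first behind the post and then the right end; the ring, tin, bush and spring have not moved, and the job was handed in about 19 s into the 72 s limit.

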